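# Slide the drip board out over the glass and hold it

### The job

Gently set the steel drip filter into the hole of the wooden paddle board while the board is still drawn back on its stand, and let go of it. Then take the board by its handle and slide it outward along the stand, without lifting it, until the dark line across it is level with the stand's outer edge and the filter is above the glass; finish while still holding the handle, so that the board stays flat on the stand and does not tip. Leave the glass and the other things on the counter where they are.

Things in the scene. Friction and masses are not known exactly. Their poses are not given: they have to be found in the camera images.
- filter_body (a point): the coffee drip filter, a lidded steel pot to be grasped by its round body from above: body 50 mm across, from 14 to 66 mm above its underside; below the body a thin flange 76 mm across (10 to 14 mm above the underside) and below that a collar 28 mm across and 10 mm long; lid and small knob reach 83 mm. About 200 g. This point lies on its axis, 45 mm above the underside of the collar (35 mm above the underside of the flange); z is up its axis.
- rest: the white ceramic ring on which the filter stands at first, collar in the ring: 100 mm across, 14 mm high, does not move. Origin: centre of its underside.
- board_handle (a point): grip point of the wooden paddle board (16 mm thick, 335 mm long in all: a blade 200 mm long and 100 mm wide, then a handle 135 mm long and 34 mm wide; 300 to 500 g). The point is on the handle's centre line at mid thickness, 285 mm behind the blade's outer end and 50 mm before the handle's tail. x points along the board from the handle to the blade's outer end, z up.
- board_hole (a point): centre of the round through hole in the blade (44 mm across), at the board's top face, 50 mm from the blade's outer end; same axes as the handle. The seated filter's flange lies on the board with its collar in this hole.
- board_mark (a point): the dark line (4 mm wide) straight across the board, 150 mm from the blade's outer end; the point is on the board's centre line at mid thickness; same axes as the handle.
- board: the paddle board itself; origin at the middle of the blade's underside (100 mm from its outer end), x towards its outer end, z up. The board starts lying loose on the stand, drawn back, its blade overhanging the outer edge by only 50 to 80 mm and its handle sticking out free behind. Slid out to the line with the filter on it, it tips over the edge if it is not held.
- stand_edge (a point): middle of the top outer edge of the wooden stand, a low bench fixed to the counter: 100 mm along the board's direction, 170 mm wide across it, top 100 mm above the counter. x points outward (the way the board is slid), z up, y along the edge. The stand's rear edge is at x = -100 mm.
- filter: the same drip filter; origin at the centre of the underside of its collar, z up its axis.
- glass: the drinking glass standing on the counter in front of the stand's outer edge, 66 mm across at the mouth, 72 mm high; origin at the centre of its underside. It stands 100 mm out from the stand's edge, where the hole comes when the line is at the edge.
- cup: bystander: a white mug, 68 mm across, 55 mm high; origin at its underside
- jug: bystander: an open steel milk jug with a handle, 76 mm across, 88 mm high; origin at its underside
- tamper: bystander: a dark steel tamper with a knobbed grip, 58 mm across, 77 mm high; origin at its underside
- spoon: bystander: a spoon 150 mm long lying on the counter
- jar: bystander: an amber glass jar, 70 mm across, 100 mm high; origin at its underside
- tin: bystander: a tin, 70 mm across, 85 mm high; origin at its underside
There are look-alikes about, which are no part of the job. What is shaped like the filter but yellow is not meant. What is shaped like the glass but turquoise or yellow is not meant.

How it is judged:
By the outcome, as a careful person would: the job done as asked, in the order asked, and still so for the second after the job is handed in, while the arm keeps its last pose, push and grip.
It also fails if it takes over 64 s, if anything falls off the work surface, if the arm or the gripper's body presses on something with over 40 N, if the wrist force passes 120 N, or if a joint passes its speed limit or range.

### The arm

A 6-joint arm with a two-finger parallel gripper is mounted at the origin on the work surface. World frame = base frame: x ahead of the robot, y to its left, z up, the work surface at z = 0. Lengths are in m, angles in rad, forces in N, time in s.
With the tool pointing down it reaches from about 0.35 to 0.725 m from the base axis. Payload 4.3 kg.
Tool frame: the origin (TCP) lies midway between the tips of the shut fingers; the grasp point (between the pads) lies 19 mm behind it; z points along the fingers, y is the line along which they close (so a half turn about z gives the same grasp; the last joint's range is limited). The gripper opens to 85 mm and grips with 20 to 120 N. Pads are 22 mm wide; open, the fingers measure 114 mm over their backs; the gripper's body (76 mm by 85 mm) begins 54 mm behind the grasp point. The pads swing forward as they close: fully open they stand 13 mm farther back than shut.
Start: joints at [0.997, 0.377, 0.081, 1.274, 0, 1.46], TCP at [0.257, 0.514, 0.231] pointing down, gripper open.
Joint ranges: [-2.72, 2.72], [-0.84, 1.66], [-1.02, 1.22], [-1.77, 2.12], [-1.37, 1.28], [-3.14, 3.14]. Speed limits (rad/s): [2.57, 2.57, 3.14, 3.14, 3.14, 3.14].

### API

Orientations are given as a 3x3 rotation matrix whose columns are the frame's x, y, z axes.
In Python, from rig import get_obs, capture, close_job gives the robot as it stands. The module is installed in compiled form; this text tells all that it offers.
- The arm moves only by the shell command python3 -m handwheel 'ROWS' [OPENING] [FORCE]. ROWS is JSON, a list that holds one entry, the list of rows, each a list of 6 numbers: the shift along the tool's x, y, z in mm, then the turn, a rotation vector about the tool's x, y, z in rad. A call has 1 to 12 rows; each row is the pose to reach, as a shift and turn from the pose commanded when the call began, along the tool's axes at that moment; what a row does not reach only later rows make up. A row lasts 1/12 s, in which the tool goes at most 41.7 mm and 7.16 degrees, less where a joint would pass 70% of its speed; a pose out of reach is approached as far as the arm can. A call with a gripper value outside its range is refused whole. OPENING is the closure, from 0 (fully open) to 1 (shut), set as the call begins (- or left out, the last holds). The fingers move at their own pace and stop on an object; FORCE is the grip in N (left out, the last holds). Time passes only in rows, so rows that repeat a pose let the fingers close. It gives the time, the measured TCP pose, the force, the opening and the grip force at its end, in the units of the state.
- get_obs(): the state, without advancing time (a new reading comes with each control period).
- capture(name): name is "side" or "top" or "wrist"; returns a dict with "frame" (480x640x3 uint8, blue, green, red), "camera_matrix" (3x3 intrinsics, pixels), "world_to_cam" (4x4, takes a point from world to camera coordinates). Camera axes: x right, y down, z forward; pixel columns grow to the right and rows downward; lengths in m; the calibration is good to about 2 mm. A picture is of the moment at which its call begins. There is no depth.
- close_job(): hands the job in; it is judged then, once.
The state is a dict: "time_s": time; "joints": joint angles; "qd": joint speeds; "joint_torque": joint torques, N m; "eef_pos": TCP position; "ee_rot": TCP orientation; "ft_force": force on the tool from outside, world axes, zero at the start; "moment": the same for the moment, N m; "gripper_width": opening from 0.0 (shut) to 1.0 (fully open); "gripper_force": force on a finger pad.
Only numpy, scipy, OpenCV 4.12 (cv2) and the standard library are available. Lean on these libraries where they do the work, as an engineer would, in place of code of your own. Each camera call takes 0.05 s, during which the arm holds its last target. There are 200 camera calls.

## Working session

There is one attempt and no reset: what is moved stays moved. The work goes in short steps, Python scripts to look and compute and a shell command to move; the robot and the scene stay as the last step left them, time stands still between calls to the robot, and variables do not carry over. Pictures are saved under pics/ and viewed, at most 12 in all, crops included, and the job is handed in when it is done.

```bash
mkdir -p pics
cat > h.py <<'E'
import numpy as np,cv2
from rig import get_obs,capture
def snap(n,f):
    c=capture(n); cv2.imwrite('pics/'+f+'.png',c['frame']); np.savez('pics/'+f+'.npz',f=c['frame'],K=c['camera_matrix'],T=c['world_to_cam']); return c
def load(f):
    d=np.load('pics/'+f+'.npz'); return d['f'],d['K'],d['T']
def ray(f,u,v):
    _,K,T=load(f); d=T[:3,:3].T@np.linalg.solve(K,[u,v,1.]); o=-T[:3,:3].T@T[:3,3]; return o,d
def onz(f,u,v,z):
    o,d=ray(f,u,v); return (o+d*(z-o[2])/d[2]).round(4)
def proj(f,p):
    _,K,T=load(f); q=K@(T[:3,:3]@np.array(p)+T[:3,3]); return (q[:2]/q[2]).round(1)
E
python3 - <<'E'
from h import *
import h
for n in ['top','side']:
    h.snap(n,n+'1'); print(n,ray(n+'1',320,240))
o=get_obs();print(o['time_s'],o['eef_pos'],o['ee_rot'],o['gripper_width'])
E
```

```text
top (array([0.3930325 , 0.00555978, 1.38430041]), array([ 0.11800871,  0.00615226, -0.99304492]))
side (array([ 0.30256708, -1.38295844,  1.03552295]), array([ 0.14858873,  0.82201581, -0.55009408]))
0.1 [0.25690267 0.51377826 0.23046172] [[-8.94360393e-01  4.47346068e-01 -9.91127047e-04]
 [ 4.47347116e-01  8.94359141e-01 -1.51152365e-03]
 [ 2.10249371e-04 -1.79522472e-03 -9.99998366e-01]] 1.0017954003689322
```

View pics/top1.png

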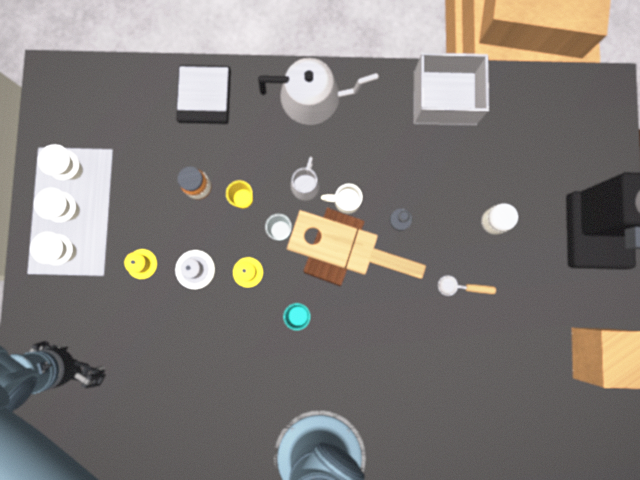

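View pics/side1.png

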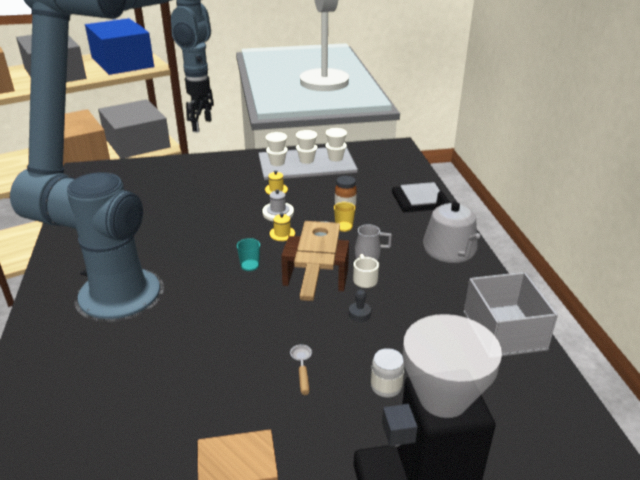

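The top view shows the steel filter on its white ring at (195,269), board hole (313,236), handle tail (425,270) and glass (278,228). The side view agrees: filter at (277,203), flanked by yellow look-alikes, and the handle pointing toward the camera.

Run:
```python
from h import *
f,K,T=load('top1')
hsv=cv2.cvtColor(f,cv2.COLOR_BGR2HSV)
def sub(m,x0,y0,x1,y1):
    r=np.zeros_like(m); r[y0:y1,x0:x1]=m[y0:y1,x0:x1]; return r
# ring
m=sub(cv2.inRange(hsv,(0,0,150),(180,60,255)),165,240,225,300)
c=max(cv2.findContours(m,0,1)[0],key=cv2.contourArea);(u,v),r=cv2.minEnclosingCircle(c)
print('ring',u,v,r,onz('top1',u,v,.014), 'diam',np.linalg.norm(onz('top1',u-r,v,.014)-onz('top1',u+r,v,.014)))
# board
m=sub(cv2.inRange(hsv,(8,50,130),(28,200,255)),280,200,430,285)
cs=sorted(cv2.findContours(m,0,1)[0],key=cv2.contourArea)[-2:]
for c in cs:
    print('wood',cv2.contourArea(c),[ (p.tolist(),onz('top1',*p,.116)[:2].tolist()) for p in cv2.approxPolyDP(c,3,True)[:,0].astype(float)])
print('hole',onz('top1',313,236,.116),'glass',onz('top1',278,228,.072))
v1=cv2.resize(f[190:310,160:440],None,fx=2.8,fy=2.8,interpolation=cv2.INTER_CUBIC);cv2.imwrite('pics/crop1.png',v1)
```

```text
ring 194.50518798828125 269.20465087890625 20.358192443847656 [0.4705 0.3418 0.014 ] diam 0.10713402820766142
wood 5268.0 [([298.0, 211.0], [0.6142, 0.0693]), ([286.0, 249.0], [0.5196, 0.0958]), ([308.0, 257.0], [0.5013, 0.0416]), ([305.0, 271.0], [0.4671, 0.048]), ([340.0, 284.0], [0.4377, -0.0377]), ([346.0, 269.0], [0.4744, -0.0515]), ([365.0, 274.0], [0.4634, -0.0978]), ([371.0, 262.0], [0.4929, -0.1119]), ([422.0, 278.0], [0.4571, -0.236]), ([424.0, 264.0], [0.4912, -0.2407]), ([375.0, 248.0], [0.5274, -0.1212]), ([377.0, 235.0], [0.5595, -0.1256]), ([363.0, 230.0], [0.571, -0.0912]), ([363.0, 221.0], [0.5933, -0.0909]), ([328.0, 208.0], [0.6235, -0.0043]), ([324.0, 216.0], [0.6033, 0.0051])]
hole [0.5532 0.0308 0.116 ] glass [0.577 0.121 0.072]
```

View pics/crop1.png

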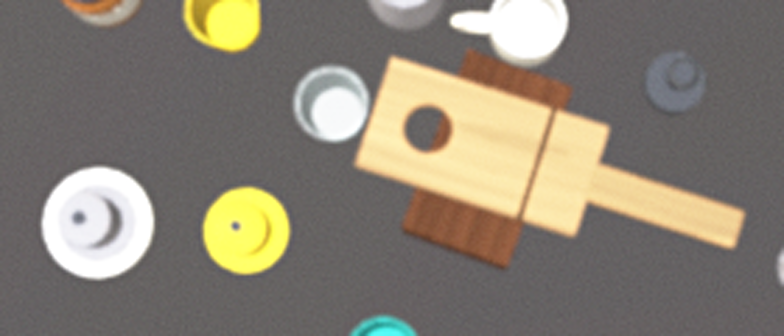

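The crop shows the dark line around crop (537,162), the stand's outer edge crossing the board near (435,140), and the glass ahead of the board. The board measures 334 mm long, as it should, and is directed along about (0.278, 0.960). I'll go above the filter first.

```bash
python3 -m handwheel '[[[-22,-5,0,0,0,0],[-45,-10,0,0,0,0],[-70,-15,0,0,0,0],[-95,-20,0,0,0,0],[-120,-26,0,0,0,0],[-145,-32,0,0,0,0],[-170,-37,0,0,0,0],[-195,-42,0,0,0,0],[-220,-48,0,0,0,0],[-245,-53,0,0,0,0],[-260,-57,0,0,0,0],[-268,-58,0,0,0,0]]]' 0
python3 -m handwheel '[[[0,0,0,0,0,0],[0,0,0,0,0,0],[0,0,0,0,0,0]]]'
python3 - <<'E'
from h import *
snap('wrist','w1');o=get_obs();print(o['time_s'],o['eef_pos'],ray('w1',320,240),proj('w1',[.4705,.3418,.087]))
E
```

```text
time_s: 1.1
eef_pos: [0.4722, 0.3408, 0.2307]
ee_rot: [[-0.893, 0.45, -0.001], [0.45, 0.893, -0.001], [0.0, -0.001, -1.0]]
ft_force: [0.6, -0.0, -0.4]
gripper_width: 1.002
gripper_force: 0.0
time_s: 1.35
eef_pos: [0.47, 0.3432, 0.2312]
ee_rot: [[-0.895, 0.446, -0.001], [0.446, 0.895, 0.0], [0.001, -0.0, -1.0]]
ft_force: [-0.7, 1.2, -0.2]
gripper_width: 1.001
gripper_force: 0.0
1.4 [0.46999145 0.34329513 0.23126119] (array([0.40421537, 0.37665287, 0.37409126]), array([ 0.25607933, -0.12267396, -0.95887465])) [315.7 226. ]
```

View pics/w1.png

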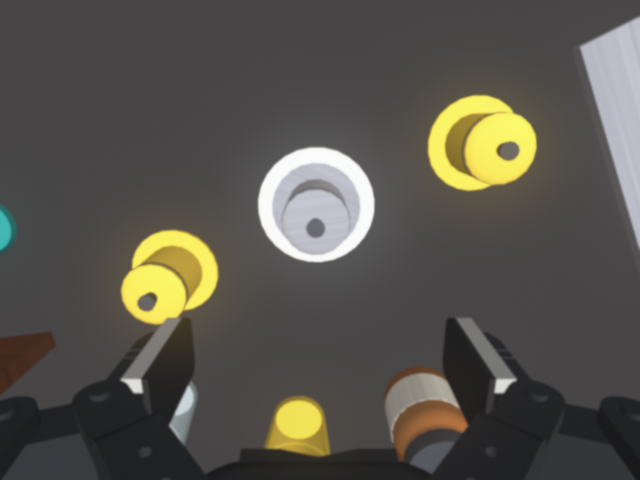

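The wrist view has the filter's knob at (316,228), against (315.7,226) predicted, so the position is good to about 1 mm. Next: descend and grip.

```bash
python3 -m handwheel '[[[0,0,20,0,0,0],[0,0,45,0,0,0],[0,0,70,0,0,0],[0,0,95,0,0,0],[0,0,120,0,0,0],[0,0,140,0,0,0],[0,0,155,0,0,0],[0,0,170,0,0,0],[0,0,182,0,0,0],[0,0,192,0,0,0],[0,0,198,0,0,0],[0,0,201,0,0,0]]]'
python3 -m handwheel '[[[0,0,0,0,0,0],[0,0,0,0,0,0],[0,0,0,0,0,0],[0,0,0,0,0,0],[0,0,0,0,0,0],[0,0,0,0,0,0],[0,0,0,0,0,0],[0,0,0,0,0,0],[0,0,0,0,0,0],[0,0,0,0,0,0]]]' 1 30
python3 -m handwheel '[[[0,0,-3,0,0,0],[0,0,-8,0,0,0],[0,0,-14,0,0,0],[0,0,-20,0,0,0],[0,0,-30,0,0,0],[0,0,-42,0,0,0],[0,0,-60,0,0,0],[0,0,-85,0,0,0],[0,0,-110,0,0,0],[0,0,-135,0,0,0],[0,0,-155,0,0,0],[0,0,-170,0,0,0]]]'
```

```text
time_s: 2.4
eef_pos: [0.4701, 0.3428, 0.0296]
ee_rot: [[-0.895, 0.447, -0.001], [0.447, 0.895, -0.0], [0.001, -0.001, -1.0]]
ft_force: [1.1, -0.0, 0.6]
gripper_width: 1.002
gripper_force: 0.0
time_s: 3.23
eef_pos: [0.4716, 0.3427, 0.0314]
ee_rot: [[-0.894, 0.447, 0.001], [0.447, 0.894, 0.001], [-0.001, 0.001, -1.0]]
ft_force: [-0.9, -1.5, 5.9]
gripper_width: 0.579
gripper_force: 31.8
time_s: 4.23
eef_pos: [0.4717, 0.343, 0.2037]
ee_rot: [[-0.894, 0.447, 0.003], [0.447, 0.894, 0.002], [-0.002, 0.003, -1.0]]
ft_force: [-0.1, 0.5, -2.3]
gripper_width: 0.572
gripper_force: 31.6
```

```bash
python3 -m handwheel '[[[-5,-10,0,0,0,0],[-15,-27,0,0,0,0],[-27,-50,0,0,0,0],[-41,-75,0,0,0,0],[-55,-100,0,0,0,0],[-69,-125,0,0,0,0],[-83,-150,0,0,0,0],[-97,-175,0,0,0,0],[-110,-198,0,0,0,0],[-121,-218,0,0,0,0],[-129,-233,0,0,0,0],[-133,-240,0,0,0,0]]]'
python3 -m handwheel '[[[0,0,0,0,0,0],[0,0,0,0,0,0],[0,0,0,0,0,0],[0,0,0,0,0,0]]]'
python3 - <<'E'
from h import *
snap('wrist','w2');snap('side','s2');o=get_obs();print(o['time_s'],o['eef_pos'],proj('w2',[.5532,.033,.116]))
E
```

```text
time_s: 5.23
eef_pos: [0.4815, 0.0657, 0.1996]
ee_rot: [[-0.893, 0.45, -0.001], [0.45, 0.893, -0.001], [0.001, -0.002, -1.0]]
ft_force: [0.3, 0.7, -3.1]
gripper_width: 0.581
gripper_force: 31.7
time_s: 5.57
eef_pos: [0.4824, 0.0693, 0.2002]
ee_rot: [[-0.895, 0.446, -0.0], [0.446, 0.895, 0.0], [0.0, 0.0, -1.0]]
ft_force: [-0.6, 0.3, -1.2]
gripper_width: 0.578
gripper_force: 31.7
5.6667 [0.48249592 0.06924457 0.20023614] [315.6 374.8]
```

View pics/w2.png

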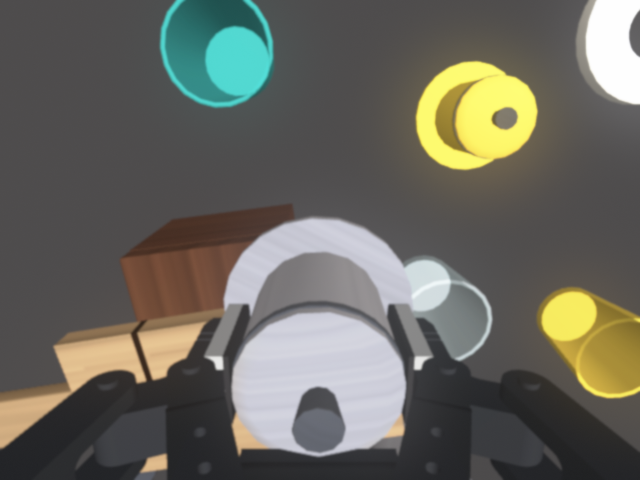

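The held filter hides the hole, which lies towards image-bottom; the glass is at (450,310). I'll pass over to the far side, where the hole comes into view.

```bash
python3 -m handwheel '[[[-5,0,0,0,0,0],[-15,0,0,0,0,0],[-30,0,0,0,0,0],[-47,0,0,0,0,0],[-65,0,0,0,0,0],[-83,0,0,0,0,0],[-101,0,0,0,0,0],[-118,0,0,0,0,0],[-133,0,0,0,0,0],[-145,0,0,0,0,0],[-153,0,0,0,0,0],[-157,0,0,0,0,0]]]'
python3 -m handwheel '[[[0,0,0,0,0,0],[0,0,0,0,0,0],[0,0,0,0,0,0],[0,0,0,0,0,0]]]'
python3 - <<'E'
from h import *
snap('wrist','w3');o=get_obs();print(o['time_s'],o['eef_pos'],proj('w3',[.5532,.033,.116]))
E
```

```text
time_s: 6.67
eef_pos: [0.6244, -0.0027, 0.1997]
ee_rot: [[-0.894, 0.448, 0.0], [0.448, 0.894, -0.0], [-0.0, 0.0, -1.0]]
ft_force: [-0.0, 0.1, -2.7]
gripper_width: 0.576
gripper_force: 31.7
time_s: 7.0
eef_pos: [0.6225, -0.0015, 0.2005]
ee_rot: [[-0.895, 0.447, -0.0], [0.447, 0.895, 0.0], [0.0, 0.0, -1.0]]
ft_force: [-0.1, 0.7, -2.5]
gripper_width: 0.576
gripper_force: 31.7
7.05 [ 0.62247925 -0.00149342  0.2005062 ] [316.6 106. ]
```

View pics/w3.png

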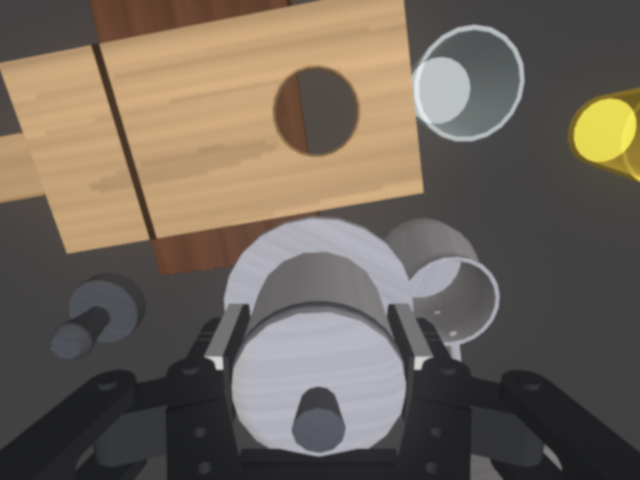

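Clear view: hole at about (316,110), dark line from (98,45) to (152,238), glass mouth (468,82), stand's outer edge from (290,2) via (303,110) to (319,213).

Run:
```python
from h import *
f,K,T=load('w3');hsv=cv2.cvtColor(f,cv2.COLOR_BGR2HSV)
m=cv2.inRange(hsv,(8,40,140),(28,200,255));m[:,430:]=0
cs,hi=cv2.findContours(m[:250],cv2.RETR_CCOMP,1)
for c,h in zip(cs,hi[0]):
    if cv2.contourArea(c)>2000 and h[3]>=0:
        (u,v),ax,_=cv2.fitEllipse(c);H=onz('w3',u,v,.116);print('hole',u,v,ax,H)
P=lambda u,v,z:onz('w3',u,v,z)
a,b=P(98,45,.116),P(152,238,.116);print('line',a,b,np.linalg.norm(a-b),'mid',(a+b)/2)
L=(a+b)/2; d=(H-L)[:2];print('hole-line',np.linalg.norm(d),d/np.linalg.norm(d))
e=[P(290,2,.1),P(303,110,.1),P(319,213,.1)];print('edge',e)
t=(e[0]-e[2])[:2];t/=np.linalg.norm(t);n=np.array([-t[1],t[0]])
if n[1]<0:n=-n
print('outward',n,'slide',(e[1]-L)[:2]@n)
print('glass',P(468,82,.072), 'ahead of edge',(P(468,82,.072)-e[1])[:2]@n)
p=get_obs()['eef_pos'];R=get_obs()['ee_rot']
F=P(318,217,.188);print('flange edge in tool',np.array(R).T@(F-p)*1e3)
print('shift to hole tool mm',np.array(R).T@(H-p)*1e3)
```

```text
hole 315.6963195800781 110.88394927978516 (85.37837219238281, 89.8595962524414) [0.5551 0.0315 0.116 ]
line [ 0.4803 -0.0496  0.116 ] [ 0.5747 -0.0798  0.116 ] 0.0991130667470238 mid [ 0.5275 -0.0647  0.116 ]
hole-line 0.10008096722154519 [0.27577671 0.96122173]
edge [array([0.502 , 0.0436, 0.1   ]), array([0.5515, 0.0255, 0.1   ]), array([0.6067, 0.0077, 0.1   ])]
outward [0.32434742 0.94593803] slide 0.09310794810790989
glass [0.5808 0.12   0.072 ] ahead of edge 0.09889452296028582
flange edge in tool [36.82676091  0.59441146 12.51205076]
shift to hole tool mm [75.00781155 -0.60806139 84.51796323]
```

Everything agrees (hole to line 100 mm, glass 99 mm ahead of the edge). Move over the hole, then lower in.

```bash
python3 -m handwheel '[[[6,0,0,0,0,0],[16,0,0,0,0,0],[28,0,0,0,0,0],[41,0,0,0,0,0],[54,0,0,0,0,0],[65,-1,0,0,0,0],[72,-1,0,0,0,0],[76,-1,0,0,0,0],[76,-1,0,0,0,0],[76,-1,0,0,0,0],[76,-1,0,0,0,0],[76,-1,0,0,0,0]]]'
python3 -m handwheel '[[[0,0,6,0,0,0],[0,0,13,0,0,0],[0,0,20,0,0,0],[0,0,27,0,0,0],[0,0,34,0,0,0],[0,0,40,0,0,0],[0,0,45,0,0,0],[0,0,50,0,0,0],[0,0,54,0,0,0],[0,0,57,0,0,0],[0,0,59,0,0,0],[0,0,60,0,0,0]]]'
python3 -m handwheel '[[[0,0,1,0,0,0],[0,0,2,0,0,0],[0,0,3,0,0,0],[0,0,4,0,0,0],[0,0,4.5,0,0,0],[0,0,5,0,0,0],[0,0,5.5,0,0,0],[0,0,6,0,0,0],[0,0,6,0,0,0]]]'
```

```text
time_s: 8.05
eef_pos: [0.5551, 0.031, 0.2003]
ee_rot: [[-0.894, 0.448, 0.001], [0.448, 0.894, -0.0], [-0.0, 0.0, -1.0]]
ft_force: [-0.1, -0.3, -2.5]
gripper_width: 0.573
gripper_force: 31.7
time_s: 9.05
eef_pos: [0.5545, 0.0313, 0.1401]
ee_rot: [[-0.894, 0.447, -0.0], [0.447, 0.894, 0.0], [0.0, 0.0, -1.0]]
ft_force: [0.9, 0.1, -2.8]
gripper_width: 0.578
gripper_force: 31.7
time_s: 9.8
eef_pos: [0.5545, 0.0313, 0.1342]
ee_rot: [[-0.894, 0.447, -0.0], [0.447, 0.894, 0.0], [0.0, 0.0, -1.0]]
ft_force: [-0.1, 0.4, -1.4]
gripper_width: 0.58
gripper_force: 31.7
```

```bash
python3 -m handwheel '[[[0,0,0.5,0,0,0],[0,0,1,0,0,0],[0,0,1,0,0,0],[0,0,1,0,0,0]]]'
python3 - <<'E'
from h import *
snap('side','s3'); snap('wrist','w4')
f=cv2.imread('pics/s3.png')[170:290,240:400]; cv2.imwrite('pics/s3c.png',cv2.resize(f,None,fx=5,fy=5,interpolation=cv2.INTER_CUBIC))
print(proj('s3',[.555,.0315,.116]))
E
```

```text
time_s: 10.13
eef_pos: [0.5546, 0.0313, 0.1334]
ee_rot: [[-0.894, 0.447, 0.0], [0.447, 0.894, 0.0], [-0.0, 0.0, -1.0]]
ft_force: [0.7, 0.3, -1.3]
gripper_width: 0.58
gripper_force: 31.8
[318.9 231.9]
```

View pics/w4.png

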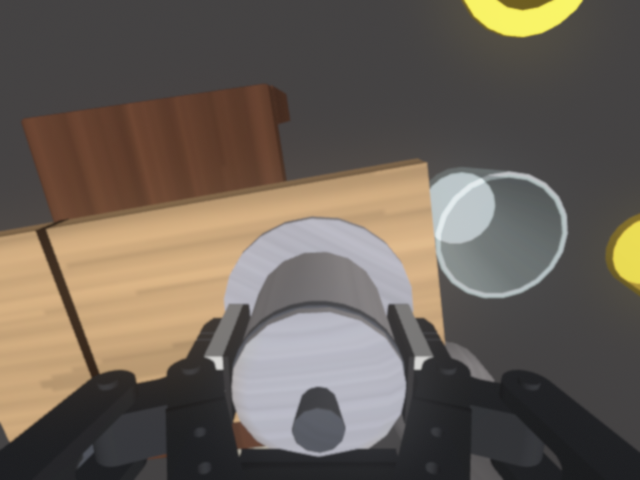

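The filter's flange sits just over the board, with no tilt. I'll lower it to contact.

```bash
python3 -m handwheel '[[[0,0,0.5,0,0,0],[0,0,0.5,0,0,0],[0,0,0.5,0,0,0]]]' | grep -E 'eef_pos|ft'; python3 -m handwheel '[[[0,0,0.5,0,0,0],[0,0,0.5,0,0,0],[0,0,0.5,0,0,0]]]'| grep -E 'eef_pos|ft'; python3 -m handwheel '[[[0,0,0.5,0,0,0],[0,0,0.5,0,0,0],[0,0,0.5,0,0,0]]]'| grep -E 'eef_pos|ft'
```

```text
eef_pos: [0.5546, 0.0313, 0.1334]
ft_force: [-2.5, 0.8, 4.8]
eef_pos: [0.5547, 0.0313, 0.1334]
ft_force: [-3.5, 0.2, 8.3]
eef_pos: [0.5546, 0.0313, 0.1333]
ft_force: [-5.4, 0.6, 11.3]
```

Seated (z within 1 mm of expected). Ease off, open, rise.

```bash
python3 -m handwheel '[[[0,0,-0.5,0,0,0],[0,0,-1,0,0,0],[0,0,-1.4,0,0,0],[0,0,-1.4,0,0,0]]]'| grep -E 'eef_pos|ft'; python3 -m handwheel '[[[0,0,0,0,0,0],[0,0,0,0,0,0],[0,0,0,0,0,0],[0,0,0,0,0,0],[0,0,0,0,0,0],[0,0,0,0,0,0],[0,0,0,0,0,0],[0,0,0,0,0,0],[0,0,0,0,0,0]]]' 0
python3 -m handwheel '[[[0,0,-4,0,0,0],[0,0,-12,0,0,0],[0,0,-24,0,0,0],[0,0,-38,0,0,0],[0,0,-55,0,0,0],[0,0,-72,0,0,0],[0,0,-88,0,0,0],[0,0,-98,0,0,0],[0,0,-105,0,0,0],[0,0,-110,0,0,0],[0,0,-110,0,0,0]]]'
```

```text
eef_pos: [0.5546, 0.0312, 0.1333]
ft_force: [-2.2, 0.2, 3.5]
time_s: 12.07
eef_pos: [0.5546, 0.0313, 0.1332]
ee_rot: [[-0.894, 0.447, 0.0], [0.447, 0.894, 0.0], [0.0, 0.0, -1.0]]
ft_force: [0.6, -0.0, -0.5]
gripper_width: 0.995
gripper_force: 0.0
time_s: 12.98
eef_pos: [0.555, 0.0313, 0.2441]
ee_rot: [[-0.894, 0.447, 0.001], [0.447, 0.894, 0.0], [-0.001, 0.001, -1.0]]
ft_force: [-0.1, 0.0, -0.1]
gripper_width: 0.997
gripper_force: 0.0
```

```bash
python3 -m handwheel '[[[-3,-15,0,0,0,0.11],[-7,-36,0,0,0,0.23],[-11,-58,0,0,0,0.35],[-15,-80,0,0,0,0.47],[-19,-102,0,0,0,0.59],[-23,-124,0,0,0,0.71],[-27,-146,0,0,0,0.83],[-31,-168,0,0,0,0.95],[-35,-190,0,0,0,1.07],[-38,-209,0,0,0,1.19],[-41,-223,0,0,0,1.30],[-42,-230,0,0,0,1.386]]]'
python3 -m handwheel '[[[0,0,0,0,0,0],[0,0,0,0,0,0],[0,0,0,0,0,0],[0,0,0,0,0,0]]]'
python3 - <<'E'
from h import *
snap('wrist','w5');snap('top','t5')
o=get_obs();print(o['time_s'],o['eef_pos'],o['joints'],proj('w5',[.490,-.193,.116]))
E
```

```text
time_s: 13.98
eef_pos: [0.4881, -0.1948, 0.242]
ee_rot: [[0.282, 0.959, -0.002], [0.959, -0.282, 0.0], [-0.0, -0.002, -1.0]]
ft_force: [0.1, -0.4, -0.3]
gripper_width: 1.001
gripper_force: 0.0
time_s: 14.32
eef_pos: [0.4893, -0.1925, 0.2429]
ee_rot: [[0.273, 0.962, -0.0], [0.962, -0.273, 0.001], [0.0, -0.001, -1.0]]
ft_force: [0.3, 0.1, -0.1]
gripper_width: 0.998
gripper_force: 0.0
14.4167 [ 0.48936505 -0.19256746  0.24309454] [-4.95658980e-01  2.73773394e-01 -3.46694231e-02  1.26255628e+00
  1.75683015e-04  1.35232086e+00] [319.  232.9]
```

View pics/w5.png

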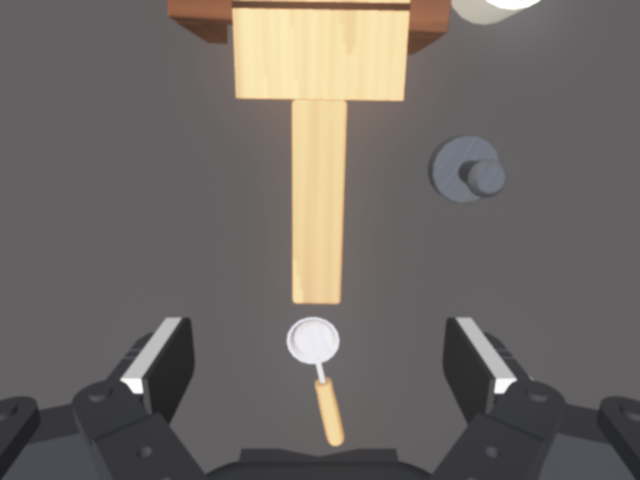

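The handle is centred under the gripper (u≈318, v 100–303), aligned within 1°; the spoon lies on the counter well below. Descend and grip.

```bash
python3 -m handwheel '[[[0,0,10,0,0,0],[0,0,25,0,0,0],[0,0,42,0,0,0],[0,0,60,0,0,0],[0,0,78,0,0,0],[0,0,96,0,0,0],[0,0,112,0,0,0],[0,0,126,0,0,0],[0,0,138,0,0,0],[0,0,147,0,0,0],[0,0,153,0,0,0],[0,0,156,0,0,0]]]'
python3 -m handwheel '[[[0,0,0,0,0,0],[0,0,0,0,0,0],[0,0,0,0,0,0],[0,0,0,0,0,0],[0,0,0,0,0,0],[0,0,0,0,0,0],[0,0,0,0,0,0],[0,0,0,0,0,0],[0,0,0,0,0,0],[0,0,0,0,0,0],[0,0,0,0,0,0],[0,0,0,0,0,0]]]' 1 30
python3 - <<'E'
from h import *
snap('wrist','w6');snap('side','s6')
o=get_obs();print(o['ft_force'],o['moment'],o['eef_pos'])
a=cv2.imread('pics/s6.png')[185:305,240:400];b=cv2.imread('pics/w6.png')
cv2.imwrite('pics/v6.png',np.hstack([cv2.resize(a,(400,300),interpolation=2),cv2.resize(b,(400,300))]))
E
```

```text
time_s: 15.42
eef_pos: [0.4887, -0.1928, 0.0861]
ee_rot: [[0.275, 0.961, -0.001], [0.961, -0.275, 0.001], [0.0, -0.001, -1.0]]
ft_force: [-0.3, -0.8, -0.1]
gripper_width: 0.996
gripper_force: 0.0
time_s: 16.42
eef_pos: [0.4897, -0.1936, 0.0875]
ee_rot: [[0.276, 0.961, 0.001], [0.961, -0.276, -0.001], [-0.0, 0.001, -1.0]]
ft_force: [0.9, -0.8, 3.2]
gripper_width: 0.394
gripper_force: 37.2
[ 1.17603195 -0.46874584  3.45673516] [-0.07683169 -0.20648772 -0.05968542] [ 0.48972924 -0.19355278  0.08745419]
```

View pics/v6.png

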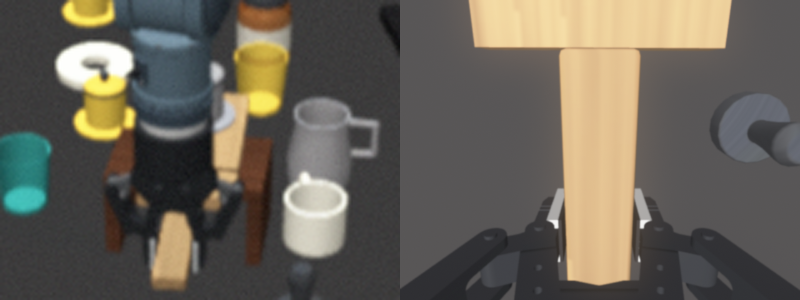

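The handle is gripped at 34 mm opening and the board lies flat with the filter in place. I'll relieve the slight downward push and slide most of the way.

```bash
python3 -m handwheel '[[[0,0,-0.4,0,0,0],[0,0,-0.4,0,0,0],[0,0,-0.4,0,0,0],[0,0,-0.4,0,0,0]]]' - 60 | grep -E 'eef_pos|ft|force'
python3 -m handwheel '[[[0.5,0,0,0,0,0],[2,0,0,0,0,0],[5,0,0,0,0,0],[8,0,0,0,0,0],[12,0,0,0,0,0],[16,0,0,0,0,0],[20,0,0,0,0,0],[24,0,0,0,0,0],[28,0,0,0,0,0],[32,0,0,0,0,0],[36,0,0,0,0,0],[40,0,0,0,0,0]]]' | grep -E 'eef_pos|ft|force'
python3 -m handwheel '[[[4,0,0,0,0,0],[8,0,0,0,0,0],[12,0,0,0,0,0],[16,0,0,0,0,0],[20,0,0,0,0,0],[24,0,0,0,0,0],[28,0,0,0,0,0],[32,0,0,0,0,0],[35,0,0,0,0,0],[38,0,0,0,0,0],[40,0,0,0,0,0],[40,0,0,0,0,0]]]'
python3 - <<'E'
from h import *
snap('wrist','w7');snap('top','t7')
o=get_obs();print(o['ft_force'],o['moment'],o['eef_pos'])
f=cv2.imread('pics/t7.png');
a=f[195:300,215:375];b=cv2.imread('pics/w7.png')
cv2.imwrite('pics/v7.png',np.hstack([cv2.resize(a,(480,315),interpolation=2),cv2.resize(b,(320,315))]))
for n,p in dict(edge=[.5515,.0255,.1],glass=[.5808,.120,.072]).items(): print(n,proj('t7',p))
E
```

```text
eef_pos: [0.4896, -0.1935, 0.0877]
ft_force: [1.6, -2.2, 3.5]
gripper_force: 64.0
eef_pos: [0.4997, -0.1566, 0.0881]
ft_force: [-1.6, -8.1, 6.6]
gripper_force: 64.4
time_s: 18.85
eef_pos: [0.5108, -0.1178, 0.0881]
ee_rot: [[0.276, 0.961, -0.001], [0.961, -0.276, -0.004], [-0.004, 0.0, -1.0]]
ft_force: [-1.2, -6.4, 6.8]
gripper_width: 0.383
gripper_force: 64.5
[-2.58649562 -5.51045167  7.05119909] [-0.98697043  0.19965584 -0.05321143] [ 0.51078216 -0.11778533  0.0880952 ]
edge [315.2 237.5]
glass [278.4 226.5]
```

View pics/v7.png

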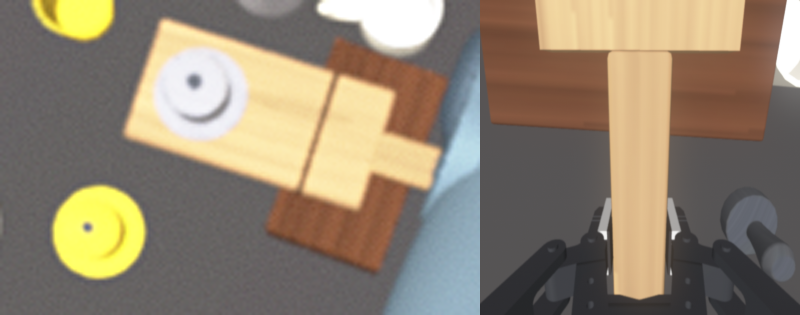

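The board is flat with the filter seated. The line, from (333,72) to (300,190) in the crop, is about 12 mm short of the stand edge, from (338,40) to (270,232). I'll measure the remainder.

Run:
```python
from h import *
P=lambda u,v,z:onz('t7',215+u/3,195+v/3,z)[:2]
a,b=P(333,72,.116),P(300,190,.116)
e,g=P(338,40,.1),P(270,232,.1)
r,s=P(446,75,.1),P(377,270,.1)
for n,x,y in [('line',a,b),('edge',e,g),('rear',r,s)]: print(n,x,y,np.linalg.norm(x-y),np.degrees(np.arctan2(*(x-y)[::-1])))
t=(e-g)/np.linalg.norm(e-g);n=np.array([-t[1],t[0]])
print('n',n,'depth',(e-r)@n,'gap ends',(e-a)@n,(e-b)@n)
print('filter knob',P(195,80,.189),'glass .5808 .120')
# w3 edge
E=[onz('w3',*q,.1)[:2] for q in [(290,2),(303,110),(319,213)]];t=(E[2]-E[0]);print('w3 edge',np.degrees(np.arctan2(t[1],t[0])))
# line thin detection in t7 via dark pixels across board
f,_,_=load('t7');g=cv2.cvtColor(f,6)
pts=[]
for v in range(221,257):
    c=int(215+(333-(3*(v-195)-72)*33/118)/3); w=255.-g[v,c-4:c+5]; w-=w.min(); w**=2; pts.append((c-4+(w*np.arange(9)).sum()/w.sum(),v))
L=cv2.fitLine(np.array(pts,np.float32),cv2.DIST_HUBER,0,.01,.01).ravel();q0=L[2:];q1=L[2:]+15*L[:2]
d=onz('t7',*q1,.116)[:2]-onz('t7',*q0,.116)[:2];print('line',onz('t7',*q0,.116),np.degrees(np.arctan2(d[1],d[0])))
```

```text
line [ 0.596 -0.   ] [0.4985 0.0245] 0.1005310897185542 -14.105357764335245
edge [ 0.6255 -0.0036] [0.4647 0.0484] 0.16899893490788628 -17.92032991180484
rear [ 0.5983 -0.0937] [ 0.4358 -0.0399] 0.17117444318589153 -18.31851566070543
n [0.30769425 0.95148529] depth 0.09409810782930504 gap ends 0.005651633251538488 0.012340432802944709
filter knob [0.5755 0.1065] glass .5808 .120
w3 edge -18.926043477890456
line [0.5388 0.0147 0.116 ] -16.328354932946457
```

Remaining gap 14 mm; three estimates of the edge agree, and the filter will then be over the glass within 2 mm. Finish the slide.

```bash
python3 -m handwheel '[[[1.5,0,0,0,0,0],[3,0,0,0,0,0],[4.5,0,0,0,0,0],[6,0,0,0,0,0],[7.5,0,0,0,0,0],[9,0,0,0,0,0],[10.5,0,0,0,0,0],[12,0,0,0,0,0],[13,0,0,0,0,0],[14,0,0,0,0,0],[14,0,0,0,0,0],[14,0,0,0,0,0]]]'
python3 - <<'E'
from h import *
snap('wrist','w8');snap('top','t8');snap('side','s8')
o=get_obs();print(o['ft_force'],o['moment'],o['eef_pos'])
f,_,_=load('t8');g=cv2.cvtColor(f,6)
pts=[]
for v in range(218,253):
    c=int(round(321.3-(v-237)*.28-6)); w=255.-g[v,c-5:c+6]; w-=w.min(); w**=2; pts.append((c-5+(w*np.arange(11)).sum()/w.sum(),v))
L=cv2.fitLine(np.array(pts,np.float32),cv2.DIST_HUBER,0,.01,.01).ravel()
p=onz('t8',*L[2:],.116);print('line',p,p[:2]@[.3077,.9515],'edge .194')
a=cv2.imread('pics/t8.png')[185:300,210:350];b=cv2.imread('pics/s8.png')[170:290,250:396]
cv2.imwrite('pics/v8.png',np.hstack([cv2.resize(a,(400,329),interpolation=2),cv2.resize(b,(400,329),interpolation=2)]))
E
```

```text
time_s: 19.95
eef_pos: [0.5145, -0.1047, 0.0881]
ee_rot: [[0.276, 0.961, -0.001], [0.961, -0.276, -0.004], [-0.004, 0.0, -1.0]]
ft_force: [-1.4, -6.8, 6.3]
gripper_width: 0.389
gripper_force: 64.5
[-1.9143694  -6.36366191  6.47150278] [-1.20479966  0.24663399 -0.02336563] [ 0.51454924 -0.10471248  0.08812183]
line [0.5588 0.0231 0.116 ] 0.19392240999999996 edge .194
```

View pics/v8.png

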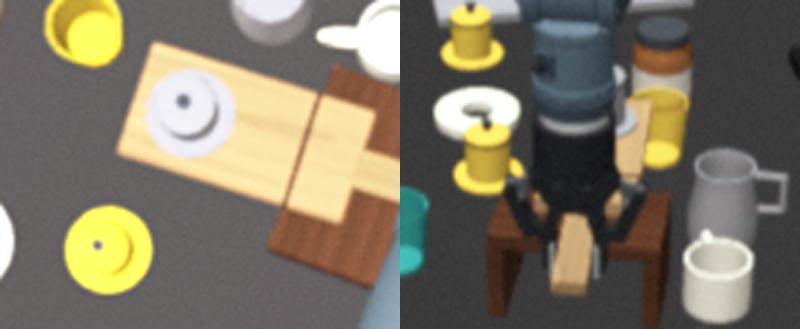

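The line now lies on the stand's outer edge (offset 0.1 mm by measurement). The filter is seated over the glass, the handle is held and nothing else has been disturbed.

```bash
python3 -c "from rig import close_job;print(close_job())"
```

```text
the job is handed in; nothing more can be done
None
```

I handed the job in: the filter is seated in the board's hole and released, the board's dark line is level with the stand's outer edge by camera measurement, the filter is above the glass, and the gripper still holds the handle.

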